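# Slide the bearing pan onto the heating ring

## Robot

A 6-joint arm with a two-finger parallel gripper is mounted at the origin on the work surface. World frame = base frame: x ahead of the robot, y to its left, z up, the work surface at z = 0. Lengths are in m, angles in rad, forces in N, time in s.
With the tool pointing down it reaches from about 0.3 to 0.75 m from the base axis. Payload 8.5 kg.
Tool frame: the origin (TCP) lies between the finger pads; the fingertips stand 8 mm ahead of it and the grasp point (between the pads) lies 11 mm behind it; z points along the fingers, y is the line along which they close (so a half turn about z gives the same grasp; the last joint's range is limited). The gripper opens to 85 mm and grips with 20 to 120 N. Pads are 22 mm wide; open, the fingers measure 114 mm over their backs; the gripper's body (76 mm by 85 mm) begins 54 mm behind the grasp point. The pads swing forward as they close: fully open they stand 13 mm farther back than shut.
Start: joints at [0.9, 0.381, 1.297, -0, 1.464, -0.215], TCP at [0.242, 0.494, 0.239] pointing down, gripper open.
Joint ranges: [-3.11, 3.11], [-0.89, 2.33], [0.22, 2.48], [-1.42, 4.56], [0.17, 2.85], [-2.88, 2.88]. Speed limits (rad/s): [2.39, 2.39, 3.14, 3.14, 3.14, 3.14].

## Interface

Orientations are given as [roll, pitch, yaw] about the fixed x, y, z axes, in that order (R = Rz(yaw) Ry(pitch) Rx(roll)).
In Python, from cell import ctrl gives the robot as it stands.
- The arm moves only by the shell command python3 -m pendant 'ROWS'. ROWS is JSON, one flat list of numbers, 5 for each row, row after row: the opening, from 0 (shut) to 1 (fully open), then the shift along the tool's x, y, z in m, then the turn about the tool's z in degrees. In form: [claw, x, y, z, turn, claw, x, y, z, turn, ...]. A call has 1 to 20 rows; each row is the pose to reach, as a shift and turn from the pose commanded when the call began, along the tool's axes at that moment; what a row does not reach only later rows make up. A row lasts 1/12 s, in which the tool goes at most 41.7 mm and 7.16 degrees, less where a joint would pass 70% of its speed; a pose out of reach is approached as far as the arm can. A call with a gripper value outside its range is refused whole. The fingers move at their own pace and stop on an object; the grip force is fixed at half the most. Time passes only in rows, so rows that repeat a pose let the fingers close. It gives the time, the measured TCP pose, the force, the opening and the grip force at its end, in the units of the state.
- ctrl.sense(): the state, without advancing time (a new reading comes with each control period).
- ctrl.capture(name): name is "side" or "top"; returns a dict with "image" (480x640x3 uint8, red, green, blue), "range_z" (480x640 float32, m along the optical axis (not along the pixel's ray), 0 where there is no reading), "mtx" (3x3 intrinsics, pixels), "rvec" (rotation vector, rad) and "tvec" (3), from world to camera coordinates, as OpenCV has them. Camera axes: x right, y down, z forward; pixel columns grow to the right and rows downward; lengths in m; the calibration is good to about 2 mm. A picture is of the moment at which its call begins.
- ctrl.hand_in(): hands the job in; it is judged then, once.
The state is a dict: "clock": time; "joints": joint angles; "qd": joint speeds; "tau": joint torques, N m; "ee_pos": TCP position; "ee_rot": TCP orientation; "force": force on the tool from outside, world axes, zero at the start; "ft_torque": the same for the moment, N m; "finger_gap": finger opening in m; "finger_force": force on a finger pad.
Only numpy, scipy, OpenCV 4.12 (cv2) and the standard library are available. Lean on these libraries where they do the work, as an engineer would, in place of code of your own. Each camera call takes 0.05 s, during which the arm holds its last target. There are 200 camera calls.

## Task

On the bench hotplate, slide the long-handled pan with the bearing in it from the square resting mark across onto the round heating ring, and leave it centred there with the bearing still inside. Keep the pan flat on the plate all the way - do not lift or tip it - and leave the pot without a long handle, beside the hotplate, where it stands.

Things in the scene. Friction and masses are not known exactly. Their poses are not given: they have to be found in the camera images.
- pan: Loose steel pan, rim 130 mm across (foot 124), 50 mm high, 3 mm wall, about 0.55 kg, standing on a white square mark. Origin: centre of its underside, z up. One long steel handle points level along the pan's own -x, roughly at the robot: a bar 20 mm wide (y), 16 mm high, mid-height 41 mm above the underside, from 75 to 185 mm from the centre; pinch it from above about 130 mm out.
- ring_mark: The heating ring: a thin white circle, 154 mm across, drawn on the hotplate (fixed, 260 by 460 mm, flat level black top 40 mm above the bench), about 240 mm left or right of the square mark (white, 154 mm side). Origin: the circle's centre on the plate's surface. The way between the marks is free; sliding the pan takes a few newtons.
- bearing: Dark steel bearing ring lying loose on the pan's floor (4 mm above the pan's underside): 52 mm outer diameter, 25 mm bore, 15 mm high, 0.13 kg. Origin at the centre of its underside.
- pot: The pot to leave alone: steel, no long handle but two small wire ears at the rim, 108 mm across, 75 mm high, standing on the bench beside the hotplate (a black battery pack stands on the other side). Origin at the centre of its underside.
Things that resemble listed ones, but are neither listed nor needed, are in the scene too. Leave any black look-alike of the pan alone.

How it is judged:
At the end, for the whole second after the job is handed in: The pan stands still, flat on the hotplate (within 0.05 rad), its centre within 18 mm of the heating ring's centre, the bearing lying in it, and the pot within 15 mm of where it was (horizontal distance between pan and ring_mark below 0.018 m and height (world z) of pan between 0.035 and 0.045 m and angle between pan's own z axis and vertical below 0.05 rad and linear speed of pan below 0.01 m/s and horizontal distance between bearing and pan below 0.05 m and z of bearing in the frame of pan below 0.02 m and distance of pot from where it was at the start of the episode below 0.015 m); the robot touches nothing.
It fails at once if the pan is lifted: its underside's centre more than 10 mm above the plate (height (world z) of pan above 0.05 m).
It fails at once if the pan is tipped by more than 0.2 rad (angle between pan's own z axis and vertical above 0.2 rad).
It fails at once if the pot is moved by more than 15 mm (distance of pot from where it was at the start of the episode above 0.015 m).
It also fails if it takes over 35 s, if anything falls off the work surface, if the arm or the gripper's body presses on something with over 40 N, if the wrist force passes 120 N, or if a joint passes its speed limit or range.

## Working session

There is one attempt and no reset: what is moved stays moved. The work goes in short steps, Python scripts to look and compute and a shell command to move; the robot and the scene stay as the last step left them, time stands still between calls to the robot, and variables do not carry over. Pictures are saved under pics/ and viewed, at most 10 in all, crops included, and the job is handed in when it is done.

```bash
mkdir -p pics; cat > h.py <<'E'
import numpy as np, cv2
from cell import ctrl
def cap(n,tag):
    c=ctrl.capture(n); cv2.imwrite(f'pics/{tag}.png',c['image'][:,:,::-1]); np.savez(f'pics/{tag}.npz',**c); return c
def xyz(c):
    R=cv2.Rodrigues(np.array(c['rvec'],float))[0]; t=np.array(c['tvec'],float).ravel(); K=np.array(c['mtx'])
    v,u=np.mgrid[0:480,0:640]; z=c['range_z']
    P=np.stack([(u-K[0,2])/K[0,0]*z,(v-K[1,2])/K[1,1]*z,z],-1)
    return (P-t)@R
def onplane(c,uv,z):
    R=cv2.Rodrigues(np.array(c['rvec'],float))[0]; t=np.array(c['tvec'],float).ravel()
    p=cv2.undistortPoints(np.array(uv,float).reshape(-1,1,2),np.array(c['mtx'],float),None)[:,0]
    d=np.c_[p,np.ones(len(p))]@R; o=-R.T@t
    return o+d*((z-o[2])/d[:,2])[:,None]
E
python3 - <<'E'
from h import *
c=cap('top','top0'); cap('side','side0'); print(ctrl.sense())
E
```

```text
{'clock': 0.1, 'joints': array([ 8.99702014e-01,  3.81121005e-01,  1.29816223e+00, -1.04606249e-05,
        1.46360364e+00, -2.15302105e-01]), 'qd': array([-1.58788792e-03, -1.70376536e-03, -3.43643618e-03,  6.13535596e-04,
       -2.74134496e-03, -5.91042980e-05]), 'tau': array([ 3.07344722e-03, -4.49212503e+01, -2.31657529e+01, -1.56250708e-04,
        3.62816943e-03,  1.56314343e-05]), 'ee_pos': array([0.24193946, 0.49364565, 0.23878527]), 'ee_rot': array([-3.14032609e+00, -2.66341067e-04,  2.68580140e+00]), 'force': array([0.14549914, 0.34452809, 0.4922276 ]), 'ft_torque': array([-0.01508379,  0.05753825, -0.05503838]), 'finger_force': 0.0, 'finger_gap': 0.08550219616900306}
```

View pics/top0.png

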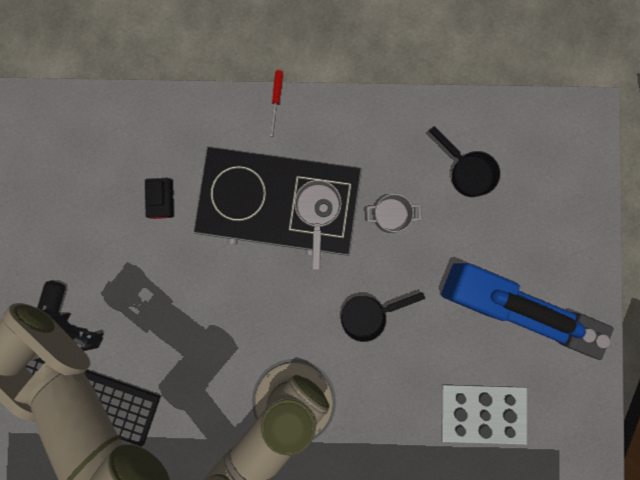

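View pics/side0.png

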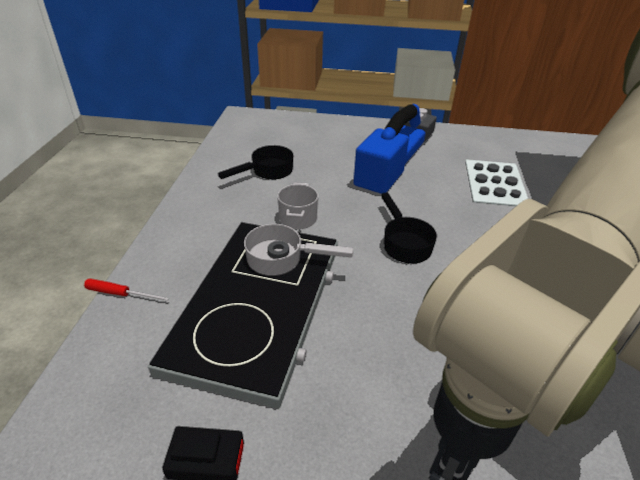

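Candidates in the top image:
- The steel pan with a long handle is at (318,203), handle end (317,268), with the bearing at (323,208).
- The eared pot, to be left alone, is at (393,213).
- The black look-alike pans are at (363,317) and (475,174).
- The ring is at (238,193); the square mark is around (320,207).

I choose the steel pan at (318,203). Next I measure it and check a crop.

```bash
python3 - <<'E'
from h import *
c=dict(np.load('pics/top0.npz')); P=xyz(c); im=c['image'].astype(int)
cv2.imwrite('pics/crop0.png',cv2.resize(c['image'][135:285,180:420,::-1],None,fx=3.3,fy=3.3,interpolation=cv2.INTER_CUBIC))
g=im.min(2)
# ring: bright pixels near (238,193)
v,u=np.mgrid[0:480,0:640]
m=(g>110)&(np.hypot(u-238,v-193)<34)
W=onplane(c,np.c_[u[m],v[m]],.04)[:,:2].astype(np.float32)
(cx,cy),ax,_=cv2.fitEllipse(W); print('ring',cx,cy,ax,m.sum())
# pan rim
m=(np.hypot(u-318,v-203)<26)&(P[...,2]>.08)&(P[...,2]<.1)
W=P[m]; r=W[(P[m][:,2]>.084)]
h=(u>305)&(u<330)&(v>228)&(v<275)&(P[...,2]>.078)&(P[...,2]<.1)
H=P[h]; print('handle n',len(H),H.min(0),H.max(0))
l=cv2.fitLine(H[:,:2].astype(np.float32),cv2.DIST_HUBER,0,.01,.01).ravel(); print('line',l, 'ang',np.degrees(np.arctan2(l[1],l[0])))
print('rim',len(r),cv2.minEnclosingCircle(r[:,:2].astype(np.float32)),cv2.fitEllipse(r[:,:2].astype(np.float32)))
# square mark corners & plate
p=(np.abs(P[...,2]-.04)<.006)&(v<260)&(u<370)&(u>185)
print('plate',cv2.minAreaRect(P[p][:,:2].astype(np.float32)))
for n,q in dict(pot=(393,213)).items():
    m=(np.hypot(u-q[0],v-q[1])<22)&(P[...,2]>.06); print(n,P[m].mean(0))
E
```

```text
ring 0.599118173122406 0.1735929548740387 (0.15344098210334778, 0.15385794639587402) 187
handle n 294 [ 0.3847357  -0.06904523  0.0783659 ] [ 0.49594882 -0.04928464  0.09557803]
line [ 0.99991715 -0.01287367  0.43962413 -0.05923753] ang -0.73762745
rim 198 ((0.5656213164329529, -0.06129784137010574), 0.06798331439495087) ((0.568162739276886, -0.059953611344099045), (0.12546607851982117, 0.12719503045082092), 93.11972045898438)
plate ((0.5791516900062561, 0.05813194811344147), (0.4579426944255829, 0.2636226415634155), 83.25126647949219)
pot [ 0.54814869 -0.27242322  0.09331228]
```

View pics/crop0.png

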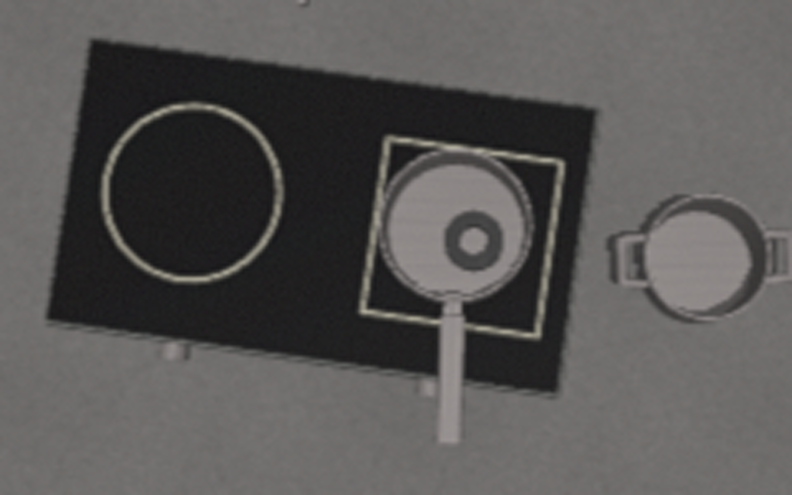

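The crop confirms the choice: steel pan at crop (455,225), bearing inside at (473,240), long handle down to (450,440). The ring is at crop (193,193) and the eared pot at (705,258). Now the reach numbers.

```bash
cat >> h.py <<'E'
def rel(target,yaw):
    from scipy.spatial.transform import Rotation as Ro
    s=ctrl.sense(); R=Ro.from_euler('xyz',s['ee_rot']).as_matrix()
    d=R.T@(np.array(target)-s['ee_pos']); t=np.degrees((s['ee_rot'][2]-yaw+np.pi/2)%np.pi-np.pi/2)
    print('rel',d.round(4),'turn',t.round(2),'clock',s['clock'])
E
python3 -c "
from h import *
rel([.439,-.0595,.139],3.129)"
```

```text
rel [-0.4204 -0.4098  0.1002] turn -25.39 clock 0.1
```

```bash
python3 -m pendant '[1,-0.03,-0.03,0,-2, 1,-0.06,-0.06,0,-4, 1,-0.09,-0.09,0,-6, 1,-0.12,-0.12,0,-8, 1,-0.15,-0.15,0.01,-10, 1,-0.18,-0.18,0.02,-12, 1,-0.21,-0.21,0.03,-14, 1,-0.24,-0.235,0.04,-16, 1,-0.27,-0.265,0.05,-18, 1,-0.3,-0.295,0.06,-20, 1,-0.33,-0.325,0.07,-22, 1,-0.36,-0.355,0.08,-24, 1,-0.385,-0.38,0.09,-25, 1,-0.405,-0.4,0.1,-25.4, 1,-0.415,-0.407,0.1,-25.4, 1,-0.42,-0.41,0.1,-25.4, 1,-0.42,-0.41,0.1,-25.4, 1,-0.42,-0.41,0.1,-25.4, 1,-0.42,-0.41,0.1,-25.4]'
python3 - <<'E'
from h import *
rel([.439,-.0595,.072],3.129)
c=cap('side','side1'); cv2.imwrite('pics/c1.png',c['image'][150:350,180:480,::-1].repeat(2,0).repeat(2,1))
E
```

```text
clock: 1.68
ee_pos: [0.4383, -0.0578, 0.1397]
ee_rot: [3.141, 0.0, 3.131]
force: [-0.3, -0.3, 0.1]
finger_gap: 0.0856
finger_force: 0.0
rel [-0.0007 -0.0017  0.0677] turn 0.1 clock 1.6833
```

View pics/c1.png

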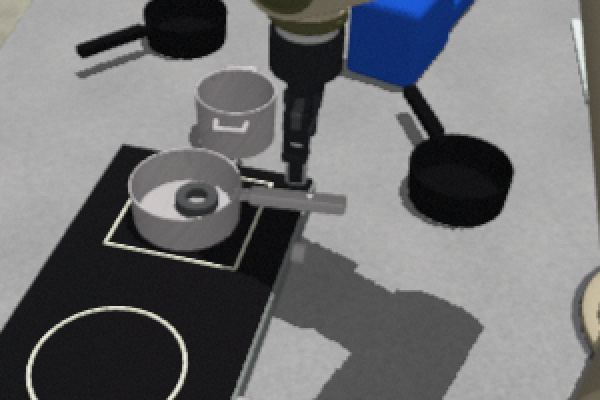

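The crop shows the gripper over the handle at crop (295,180), between pan (185,200) and handle end (345,203), with the bearing at (197,198). Now I descend and close.

```bash
python3 -m pendant '[1,0,-0.002,0.015,0, 1,0,-0.002,0.03,0, 1,0,-0.002,0.045,0, 1,0,-0.002,0.058,0, 1,0,-0.002,0.068,0, 1,0,-0.002,0.068,0, 1,0,-0.002,0.068,0]'; python3 -m pendant '[0.7,0,0,0,0, 0.5,0,0,0,0, 0.4,0,0,0,0, 0.3,0,0,0,0, 0.2,0,0,0,0, 0.1,0,0,0,0, 0,0,0,0,0, 0,0,0,0,0, 0,0,0,0,0, 0,0,0,0,0, 0,0,0,0,0]'
python3 - <<'E'
from h import *
c=cap('top','top1')
cv2.imwrite('pics/c2.png',cv2.resize(c['image'][135:285,180:420,::-1],None,fx=3,fy=3,interpolation=cv2.INTER_CUBIC))
P=xyz(c); v,u=np.mgrid[0:480,0:640]
r=P[(np.hypot(u-318,v-203)<28)&(P[...,2]>.084)&(P[...,2]<.1)&(P[...,0]>.5)]
print(cv2.fitEllipse(r[:,:2].astype(np.float32)),r[:,2].mean())
E
```

```text
clock: 2.32
ee_pos: [0.4386, -0.0604, 0.0716]
ee_rot: [3.141, -0.0, 3.13]
force: [0.4, 1.0, 0.2]
finger_gap: 0.0857
finger_force: 0.0
clock: 3.23
ee_pos: [0.4386, -0.061, 0.0715]
ee_rot: [3.141, -0.0, 3.129]
force: [-1.7, 4.0, 5.1]
finger_gap: 0.0191
finger_force: 58.4
((0.5684046745300293, -0.06130000576376915), (0.1256742626428604, 0.1259700357913971), 13.889324188232422) 0.08903211505137351
```

View pics/c2.png

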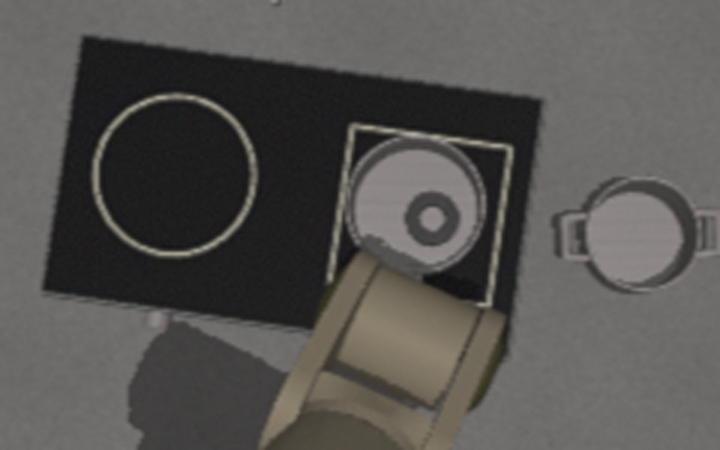

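The gripper has the handle: gap 19 mm, 58 N. The pan is level at crop (417,205) with the bearing at (432,217). Now I slide it.

```bash
python3 -m pendant '[0,0,0.002,0,0, 0,-0.001,0.006,0,0, 0,-0.001,0.012,0,0, 0,-0.002,0.019,0,0, 0,-0.003,0.027,0,0, 0,-0.004,0.036,0,0, 0,-0.005,0.045,0,0, 0,-0.006,0.054,0,0, 0,-0.007,0.063,0,0, 0,-0.008,0.072,0,0, 0,-0.01,0.081,0,0, 0,-0.011,0.09,0,0, 0,-0.012,0.099,0,0, 0,-0.013,0.107,0,0, 0,-0.014,0.113,0,0, 0,-0.014,0.117,0,0, 0,-0.014,0.12,0,0, 0,-0.014,0.12,0,0]'
python3 - <<'E'
from h import *
c=cap('top','top2')
P=xyz(c); v,u=np.mgrid[0:480,0:640]
r=P[(np.hypot(u-278,v-198)<35)&(P[...,2]>.084)&(P[...,2]<.1)&(P[...,0]>.53)]
print(cv2.fitEllipse(r[:,:2].astype(np.float32)),r[:,2].mean())
E
```

```text
clock: 4.78
ee_pos: [0.4549, 0.0583, 0.0715]
ee_rot: [-3.141, 0.002, 3.129]
force: [1.9, -1.8, 2.4]
finger_gap: 0.019
finger_force: 58.5
((0.5849024057388306, 0.05510688200592995), (0.12572045624256134, 0.12621796131134033), 168.44796752929688) 0.08883553007867942
```

```bash
python3 -m pendant '[0,0,0.002,0,0, 0,-0.001,0.006,0,0, 0,-0.001,0.012,0,0, 0,-0.002,0.019,0,0, 0,-0.003,0.027,0,0, 0,-0.004,0.036,0,0, 0,-0.005,0.045,0,0, 0,-0.006,0.054,0,0, 0,-0.007,0.063,0,0, 0,-0.008,0.072,0,0, 0,-0.01,0.081,0,0, 0,-0.011,0.09,0,0, 0,-0.012,0.099,0,0, 0,-0.013,0.107,0,0, 0,-0.013,0.113,0,0, 0,-0.013,0.117,0,0, 0,-0.013,0.119,0,0, 0,-0.013,0.119,0,0, 0,-0.013,0.119,0,0]'
python3 - <<'E'
from h import *
c=cap('top','top3')
P=xyz(c); v,u=np.mgrid[0:480,0:640]
r=P[(np.hypot(u-238,v-193)<28)&(P[...,2]>.084)&(P[...,2]<.1)&(P[...,0]>.545)]
print(cv2.fitEllipse(r[:,:2].astype(np.float32)),r[:,2].mean())
cv2.imwrite('pics/c3.png',cv2.resize(c['image'][135:285,180:420,::-1],None,fx=3,fy=3,interpolation=cv2.INTER_CUBIC))
E
```

```text
clock: 6.42
ee_pos: [0.4689, 0.1771, 0.0715]
ee_rot: [-3.141, 0.0, 3.129]
force: [0.8, -3.9, 3.7]
finger_gap: 0.0187
finger_force: 58.8
((0.5989503860473633, 0.17351357638835907), (0.1252976804971695, 0.12629525363445282), 148.69091796875) 0.08878091449686062
```

View pics/c3.png

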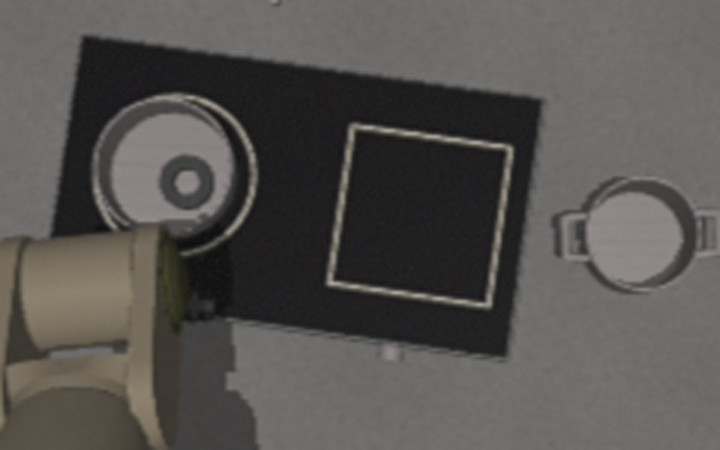

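The pan is at crop (170,165), over the ring, and 0.2 mm off by range data. The bearing is at (187,182) and the pot is unmoved at (637,235). Release and retreat.

```bash
python3 -m pendant '[0.25,0,0,0,0, 0.35,0,0,0,0, 0.5,0,0,0,0, 0.7,0,0,0,0, 0.7,0,0,0,0, 0.7,0,0,0,0, 0.7,0,0,-0.01,0, 0.7,0,0,-0.03,0, 0.7,0,0,-0.055,0, 0.7,0,0,-0.085,0, 0.7,0.02,0,-0.115,0, 0.7,0.05,0,-0.13,0, 0.7,0.08,0,-0.13,0, 0.7,0.1,0,-0.13,0, 0.7,0.1,0,-0.13,0, 0.7,0.1,0,-0.13,0, 0.7,0.1,0,-0.13,0]'
python3 - <<'E'
from h import *
c=cap('top','top4')
P=xyz(c); v,u=np.mgrid[0:480,0:640]
r=P[(np.hypot(u-238,v-193)<28)&(P[...,2]>.084)&(P[...,2]<.1)&(P[...,0]>.53)]
print(cv2.fitEllipse(r[:,:2].astype(np.float32)),r[:,2].mean(),ctrl.sense()['force'],ctrl.sense()['clock'])
m=(np.hypot(u-393,v-213)<22)&(P[...,2]>.06); print(P[m].mean(0))
c=cap('side','side4'); cv2.imwrite('pics/c4.png',c['image'][150:450,100:500,::-1].repeat(2,0).repeat(2,1))
E
```

```text
clock: 7.88
ee_pos: [0.3694, 0.1788, 0.2014]
ee_rot: [3.141, 0.001, 3.129]
force: [0.5, -0.4, -0.1]
finger_gap: 0.0598
finger_force: 0.0
((0.5990623831748962, 0.1733982414007187), (0.12570832669734955, 0.12627075612545013), 103.72284698486328) 0.08865767658989243 [ 0.23779144  0.01775978 -0.70657982] 7.9333
[ 0.54672743 -0.26975684  0.10849417]
```

View pics/c4.png

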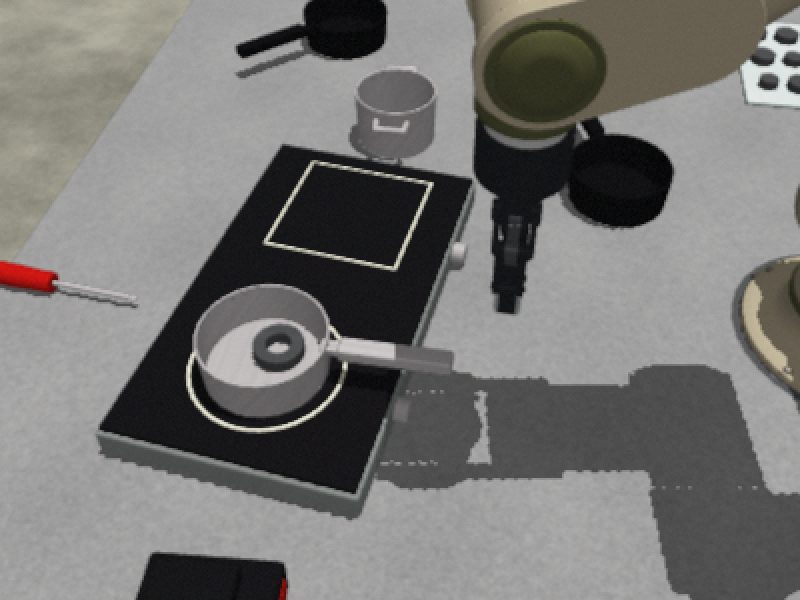

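The pan stands flat and centred in the ring at crop (265,350), with the bearing inside at (278,346). The pot is in its place at (396,112) and the gripper is clear at (508,300).

```bash
python3 -c "
from cell import ctrl
print(ctrl.hand_in())"
```

```text
the job is handed in; nothing more can be done
None
```

The job is handed in: the pan was slid flat onto the heating ring and measures within about 1 mm of its centre, the bearing is still inside, the pot was left untouched, and it took about 8 s; no verdict came back.

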